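Draw a core plug from a deep flask with a sprung T-key

ROBOT

A 6-joint arm with a two-finger parallel gripper is mounted at the origin on the work surface; the furniture and walls round the work are solid. World frame = base frame: x ahead of the robot, y to its left, z up, the work surface at z = 0. Lengths are in m, angles in rad, forces in N, time in s.
With the tool pointing down it reaches from about 0.325 to 0.925 m from the base axis. Payload 3.1 kg.
Tool frame: the origin (TCP) lies on the centre line of the jaws, within the pads' length; the fingertips stand 25 mm ahead of it and the grasp point (between the pads) lies 6 mm ahead of it; z points along the fingers, x is the direction in which the jaws open and shut, and the axes are right-handed (so a half turn about z gives the same grasp; the last joint's range is limited). The gripper opens to 85 mm and grips with 20 to 120 N. Pads are 22 mm wide; open, the fingers measure 114 mm over their backs; the gripper's body (76 mm by 85 mm) begins 54 mm behind the grasp point. The pads swing forward as they close: fully open they stand 13 mm farther back than shut.
Start: joints at [-1.362, 0.217, 1.613, -0, 1.311, -0.112], TCP at [0.197, -0.593, 0.256] pointing down, gripper open.
Joint ranges: [-2.75, 2.75], [-0.78, 2.1], [0.31, 2.55], [-1.13, 4.27], [0.13, 2.63], [-2.58, 2.58]. Speed limits (rad/s): [2.79, 2.79, 3.14, 3.14, 3.14, 3.14].

INTERFACE

Orientations are given as [roll, pitch, yaw] about the fixed x, y, z axes, in that order (R = Rz(yaw) Ry(pitch) Rx(roll)).
In Python, from cell import arm, snapshot gives the robot as it stands.
- The arm moves only by the shell command python3 -m creep 'ROWS' [OPENING] [FORCE]. ROWS is JSON, a list of rows, each a list of 2 entries, a list of its own where there are three numbers: the shift along the tool's x, y, z in units of 25 mm (1.0 is 25 mm), then the turn about the tool's z in units of 5 degrees (1.0 is 5 degrees). A call has 1 to 8 rows; each row is the pose to reach, as a shift and turn from the pose measured when the call began, along the tool's axes at that moment; what a row does not reach only later rows make up. A row lasts 1/12 s, in which the tool goes at most 41.7 mm and 7.16 degrees, less where a joint would pass 70% of its speed; a pose out of reach is approached as far as the arm can. A call with a gripper value outside its range is refused whole. OPENING is the opening, from 0 (shut) to 1 (fully open), set as the call begins (- or left out, the last holds). The fingers move at their own pace and stop on an object; FORCE is the grip in N (left out, the last holds). Time passes only in rows, so rows that repeat a pose let the fingers close. It gives the time, the measured TCP pose, the force and the opening at its end, in the units of the state.
- arm.get_state(): the state, without advancing time (a new reading comes with each control period).
- snapshot(name): name is "side" or "top" or "wrist"; returns a dict with "frame" (480x640x3 uint8, blue, green, red), "fx", "fy", "cx", "cy" (pixels), "pose" (4x4, takes a point from camera to world coordinates). Camera axes: x right, y down, z forward; pixel columns grow to the right and rows downward; lengths in m; the calibration is good to about 2 mm. A picture is of the moment at which its call begins. There is no depth.
- arm.hand_in(): hands the job in, once; it reports no verdict.
The state is a dict: "time": time; "qpos": joint angles; "dq": joint speeds; "joint_torque": joint torques, N m; "eef_pos": TCP position; "eef_rot": TCP orientation; "wrist_force": force on the tool from outside, world axes, zero at the start; "torque": the same for the moment, N m; "opening": finger opening in m.
Only numpy, scipy, OpenCV 4.12 (cv2) and the standard library are available. Lean on these libraries where they do the work, as an engineer would, in place of code of your own. Each camera call takes 0.05 s, during which the arm holds its last target. There are 200 camera calls.

TASK

Take the T-key from its stand, reach down the narrow steel flask with it, feel for the slot in the plug's swivelling cap, let the foot through, turn it crosswise under the cap and draw the plug out. Stand the plug upright in the shallow wooden seat, free the key and hang it back in its stand. Work gently: never push or pull hard on the plug or the flask with the key.

Things in the scene. Friction and masses are not known exactly. Their poses are not given: they have to be found in the camera images.
- flask: Upright steel tube on a square bolted foot, fixed to the table; outside 60 mm across, bore 46 mm, foot 90 x 90 x 8 mm. Origin at the centre of the underside on the table, z up; inner floor 10 mm and rim 130 mm above the origin.
- plug: Aluminium cup-shaped core plug, 42 mm across, 40 mm tall, 180 to 365 g, standing loose on the flask's floor. Origin at the centre of its underside, z up its axis. A 4 mm thick steel cap with a slot closes its top; below the cap it is hollow down to 6 mm above the origin.
- plug_top (a point): Centre of the cap's upper face, 40 mm above the plug's origin (axes as the plug's). The slot, 28 x 10 mm, runs through the centre. The cap swivels stiffly in the cup (resists about 0.05 N m, stays where left): the slot's long direction lies up to 50 degrees either way from the plug's x axis; it is not measured, feel for it. The foot drops through when within about 12 degrees.
- key: Sprung T-key, 175 mm long, 140 g, hanging upright in its stand. Origin on its axis at the underside of its flange (46 mm across, 4 mm thick), z up. Below: sleeve 24 mm across, 20 mm long, then a shank 5 mm across with a T-foot 22 mm long (along the key's x) x 5 x 5 mm, lower face 125 mm below the origin. Locked: foot wholly below the cap and turned 60 to 90 degrees from the slot, either way.
- key_grip (a point): Middle of the key's black handle, 27 mm above the key's origin (same axes). Handle: 24 mm along x, 16 mm along y (grip across this), 4 to 50 mm above the origin. Below it the shank slides up inside against a spring by at most 12 mm: gives at about 1.2 N, 2.1 N at 6 mm, 3 N at 12 mm, then hits hard. Over the slot it springs out and the push falls away.
- stand: Key stand, fixed: base and 80 x 80 mm top plate on two posts (at y = -33 and +33 mm), one round hole of 34 mm in the middle of the plate. Origin at the centre of the underside on the table; plate from 134 to 140 mm height. Key's foot, shank and sleeve hang through the hole; its flange rests on the plate.
- seat: Shallow round wooden cup, fixed, 72 mm across, bore 55 mm, inner floor 4 mm and rim 14 mm above the origin, which is at the centre of its underside on the table.
Mind the look-alikes: they are no part of the job. Leave any pink look-alike of the key alone. There is more than one size of the plug; the one meant has the size given above.

How it is judged:
On the way:
1. the plug hangs on the key, clear above the flask (height (world z) of plug above 0.13 m and contact force between key and plug above 0.5 N), for 0.1 s.
At the end, for the whole second after the job is handed in: The plug stands upright (within 5 degrees) on the seat's floor, within 10 mm of its centre and its underside less than 8 mm up; the key hangs upright in its stand, flange down on the plate (within 4 mm in height), within 9 mm of the hole's centre; both at rest and released (horizontal distance between plug and seat below 0.01 m and z of plug in the frame of seat below 0.008 m and angle between each of plug, key's own z axis and vertical below 0.08 rad and linear speed of each of plug, key below 0.02 m/s and horizontal distance between key and stand below 0.009 m and z of key in the frame of stand between 0.136 and 0.144 m); the robot touches nothing.
It fails at once if the key pushes or pulls on the plug with more than 15 N (contact force between key and plug above 15 N).
It fails at once if the key presses on the flask with more than 15 N (contact force between key and flask above 15 N).
It fails at once if the plug is jammed against the flask with more than 20 N (contact force between plug and flask above 20 N).
It also fails if it takes over 72 s, if anything falls off the work surface, if the arm or the gripper's body presses on something with over 40 N, if the wrist force passes 120 N, or if a joint passes its speed limit or range.

## Working session

There is one attempt and no reset: what is moved stays moved. The work goes in short steps, Python scripts to look and compute and a shell command to move; the robot and the scene stay as the last step left them, time stands still between calls to the robot, and variables do not carry over. Pictures are saved under pics/ and viewed, about 8 in all and at most 12, crops included, and the job is handed in when it is done.

```bash
ls; mkdir -p pics
python3 - <<'E'
from cell import arm, snapshot
import cv2,numpy as np
s=arm.get_state();print(s)
for n in("top","side"):
    r=snapshot(n);cv2.imwrite(f"pics/{n}1.png",r["frame"]);print(n,r["fx"],r["fy"],r["cx"],r["cy"],np.round(r["pose"],4).tolist())
E
```

```text
pics
{'time': 0.0, 'qpos': array([-1.36219565e+00,  2.17782183e-01,  1.61491560e+00, -5.11877848e-07,
        1.31130503e+00, -1.12217058e-01]), 'dq': array([-0.00129947, -0.00095226,  0.00168939,  0.00141357, -0.00131731,
        0.00109888]), 'joint_torque': array([-1.40006389e-05, -3.96841443e+01, -3.03853548e+01,  1.49949472e-05,
        9.73312621e-03, -2.12857721e-06]), 'eef_pos': array([ 0.19694355, -0.59236864,  0.2549605 ]), 'eef_rot': array([-3.14132325e+00,  2.39505367e-03, -1.24997814e+00]), 'wrist_force': array([-0.04083438, -0.37349537,  0.64341232]), 'torque': array([0.00049894, 0.04125591, 0.03214894]), 'opening': 0.08574046691463862}
top 520.2278145119803 520.2278145119803 318.5653777000275 235.23433973994975 [[-0.026, -0.9905, 0.1351, 0.3251], [-0.9993, 0.0292, 0.022, -0.0201], [-0.0258, -0.1345, -0.9906, 1.0332], [0.0, 0.0, 0.0, 1.0]]
side 509.68950658166506 509.68950658166506 310.39384425242287 238.41106078979675 [[-0.8815, -0.2703, 0.3872, 0.0569], [-0.4717, 0.543, -0.6947, 0.7551], [-0.0225, -0.795, -0.6061, 0.7821], [0.0, 0.0, 0.0, 1.0]]
```

View pics/top1.png

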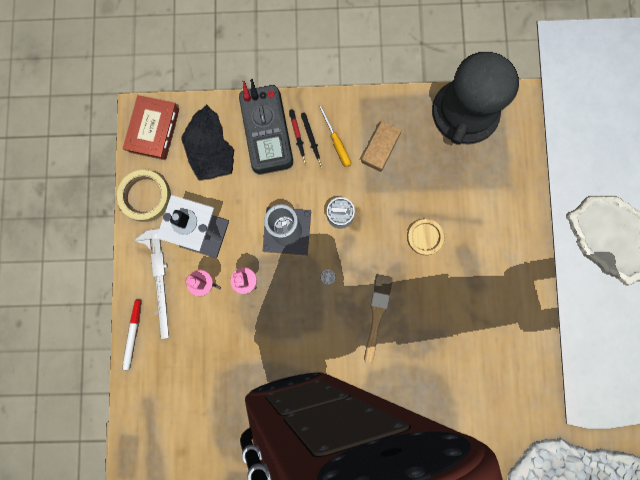

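View pics/side1.png

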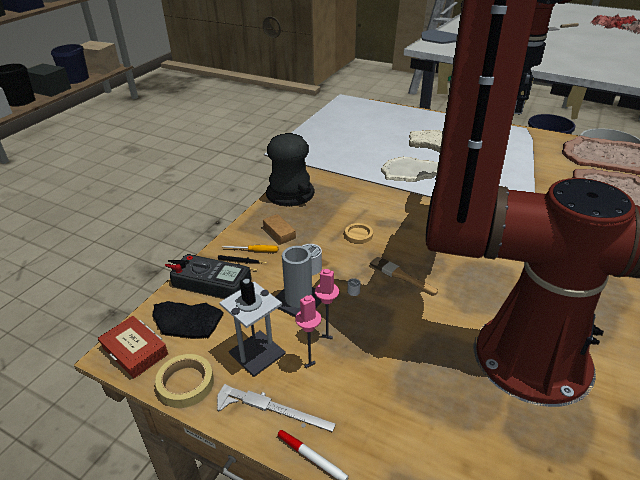

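The top view shows the key stand near (183,220), the flask at (283,223), the seat at (425,237), a look-alike plug at (340,210) and pink keys at (200,283) and (243,281). I'll zoom in on these for measuring.

```bash
cat > h.py <<'E'
from cell import arm, snapshot
import cv2,numpy as np
from scipy.spatial.transform import Rotation as R
def cast(r,u,v,z):
    P=np.array(r["pose"]);d=P[:3,:3]@[(u-r["cx"])/r["fx"],(v-r["cy"])/r["fy"],1]
    return P[:3,3]+d*(z-P[2,3])/d[2]
def proj(r,p):
    P=np.array(r["pose"]);c=P[:3,:3].T@(np.array(p)-P[:3,3]);return c[0]/c[2]*r["fx"]+r["cx"],c[1]/c[2]*r["fy"]+r["cy"]
def rel(p,yaw=None):
    "shift (units of 25mm) in tool axes to take the TCP to p, and turn units"
    s=arm.get_state();M=R.from_euler('xyz',s["eef_rot"])
    d=M.inv().apply(np.array(p)-s["eef_pos"])/0.025
    t=None
    if yaw is not None:
        a=(s["eef_rot"][2]-yaw+np.pi/2)%np.pi-np.pi/2;t=round(np.degrees(a)/5,2)
    print("t",round(s["time"],2),"rel",np.round(d,2),"turn",t,"pos",np.round(s["eef_pos"],4),"rot",np.round(s["eef_rot"],4),"F",np.round(s["wrist_force"],2),"q",np.round(s["qpos"],2))
E
python3 - <<'E'
from h import *
r=snapshot("top");f=r["frame"]
def crop(u,v,w,h,k):return cv2.resize(f[v:v+h,u:u+w],None,fx=k,fy=k,interpolation=cv2.INTER_CUBIC)
a=crop(130,180,100,90,4);b=crop(250,190,100,90,4);c=crop(390,205,75,65,4);
im=np.zeros((360,800,3),np.uint8);im[:,:400]=a;im[:,400:]=b
cv2.imwrite("pics/c1.png",im)
hsv=cv2.cvtColor(f,cv2.COLOR_BGR2HSV)
g=hsv[200:275,390:465];m=cv2.inRange(g,(15,120,150),(35,255,255))
cs,_=cv2.findContours(m,0,2);k=max(cs,key=cv2.contourArea);print(cv2.fitEllipse(k),"+390,200")
(e,_,_)=cv2.fitEllipse(k);print("seat",cast(r,e[0]+390,e[1]+200,0.012))
E
```

```text
Traceback (most recent call last):
ValueError: max() iterable argument is empty
```

View pics/c1.png

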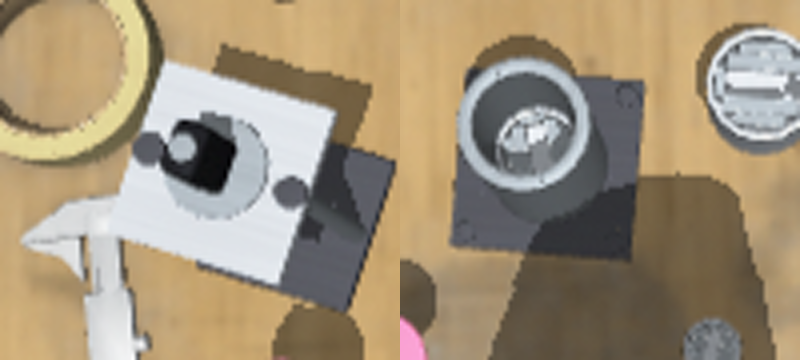

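The crops show the stand plate with corners at about (165,62), (335,105), (283,285) and (112,232). They also show the flange at (215,166), the flask rim centred at (525,123) with the slotted plug inside, and the big decoy on the right.

Run:
```python
from h import *
r=snapshot("top");f=r["frame"]
L=lambda X,Y:(130+X/4,180+Y/4)
for z,(X,Y) in [(.14,(165,62)),(.14,(335,105)),(.14,(283,285)),(.14,(112,232)),(.144,(215,166)),(.194,(203,150))]: print(z,cast(r,*L(X,Y),z)[:2].round(4))
print("flask",cast(r,281.25,220.75,.13))
for (X,Y) in [(460,75),(644,82),(630,260),(452,245)]: print("foot",cast(r,250+(X-400)/4,190+Y/4,.008)[:2].round(4))
hsv=cv2.cvtColor(f,cv2.COLOR_BGR2HSV);print(hsv[237,415:440:6],hsv[205,425])
g=hsv[205:275,390:465];m=cv2.inRange(g,(8,105,185),(35,255,255));cv2.imwrite("pics/m.png",m)
cs,_=cv2.findContours(m,0,2);k=max(cs,key=cv2.contourArea);print(cv2.contourArea(k));e=cv2.fitEllipse(cv2.convexHull(k));print(e)
print("seat",cast(r,e[0][0]+390,e[0][1]+205,0.012))
rel([0.5,0.2,0.35],0)
```

```text
0.14 [0.5254 0.2578]
0.14 [0.5037 0.1824]
0.14 [0.425 0.205]
0.14 [0.4504 0.2802]
0.144 [0.4775 0.2341]
0.194 [0.4758 0.2248]
flask [0.47603155 0.0650855  0.13      ]
foot [0.5218 0.1089]
foot [0.5154 0.0166]
foot [0.4261 0.0256]
foot [0.4361 0.1139]
[[ 22  98 241]
 [ 22  98 241]
 [ 19 108 219]
 [ 21 102 235]
 [ 18 112  91]] [ 18 111 195]
742.5
((30.532564163208008, 43.59226608276367), (44.814247131347656, 66.8751220703125), 165.37460327148438)
seat [ 0.43205333 -0.19702097  0.012     ]
t 0.2 rel [-26.27 -21.5   -3.74] turn -14.32 pos [ 0.197  -0.5926  0.2555] rot [-3.1414e+00  1.5000e-03 -1.2501e+00] F [-0.11 -0.37  0.02] q [-1.36  0.22  1.61 -0.    1.31 -0.11]
```

```bash
python3 -m creep '[[[-1.2,-0.9,-0.5],0],[[-2.4,-1.8,-1],0],[[-3.6,-2.7,-1.5],0],[[-4.8,-3.6,-2],0],[[-6,-4.5,-2.2],0],[[-7.2,-5.4,-2.5],0],[[-8.4,-6.3,-2.5],0],[[-9.6,-7.2,-2.5],0]]'
python3 -m creep '[[[-1.2,-0.9,-0.4],0],[[-2.4,-1.8,-0.8],0],[[-3.6,-2.7,-1.2],0],[[-4.8,-3.6,-1.6],0],[[-6,-4.5,-2],0],[[-7.2,-5.4,-2.4],0],[[-8.4,-6.3,-2.4],0],[[-9.6,-7.2,-2.4],0]]'
python3 -m creep '[[[-1,-0.8,-0.1],-1.3],[[-2,-1.6,-0.3],-2.6],[[-3,-2.4,-0.5],-3.9],[[-4,-3.2,-0.7],-5.2],[[-5,-4,-0.9],-6.5],[[-6,-4.8,-0.9],-7.8],[[-7.5,-5.6,-0.9],-9],[[-8.6,-6.3,-0.9],-10]]'
python3 -m creep '[[[0,0,0],-1.3],[[0,0,0],-2.6],[[0,0,0],-3.9],[[0,0,0],-5.2],[[0,0,0],-6.5],[[0,0,0],-7.8],[[0,0,0],-9],[[0,0,0],-9.5]]'
python3 - <<'E'
from h import *
rel([0.476,.231,.4],0)
r=snapshot("wrist");cv2.imwrite("pics/w1.png",r["frame"]);print(r["fx"],r["cx"],r["cy"],np.round(r["pose"],4).tolist())
E
```

```text
time: 0.87
eef_pos: [0.2924, -0.3067, 0.3189]
eef_rot: [-3.141, 0.0, -1.251]
wrist_force: [0.0, 0.3, 0.7]
opening: 0.0852
time: 1.53
eef_pos: [0.3881, -0.0205, 0.3802]
eef_rot: [-3.138, -0.002, -1.251]
wrist_force: [0.6, -0.2, -1.1]
opening: 0.0851
time: 2.2
eef_pos: [0.4698, 0.2356, 0.4028]
eef_rot: [-3.14, -0.003, -0.373]
wrist_force: [0.0, -0.5, -0.1]
opening: 0.0855
time: 2.87
eef_pos: [0.4696, 0.2356, 0.4025]
eef_rot: [3.14, -0.003, 0.461]
wrist_force: [0.8, -0.0, 0.7]
opening: 0.0851
t 2.87 rel [0.15 0.28 0.1 ] turn 5.28 pos [0.4696 0.2356 0.4025] rot [ 3.1403e+00 -2.7000e-03  4.6080e-01] F [ 0.76 -0.04  0.65] q [ 0.33 -0.08  1.66 -0.    1.56 -0.13]
394.68761683614736 325.63435207373493 240.70173059662272 [[0.8953, 0.4285, 0.1214, 0.4401], [0.4454, -0.8626, -0.24, 0.2968], [0.0019, 0.2689, -0.9632, 0.5209], [0.0, 0.0, 0.0, 1.0]]
```

View pics/w1.png

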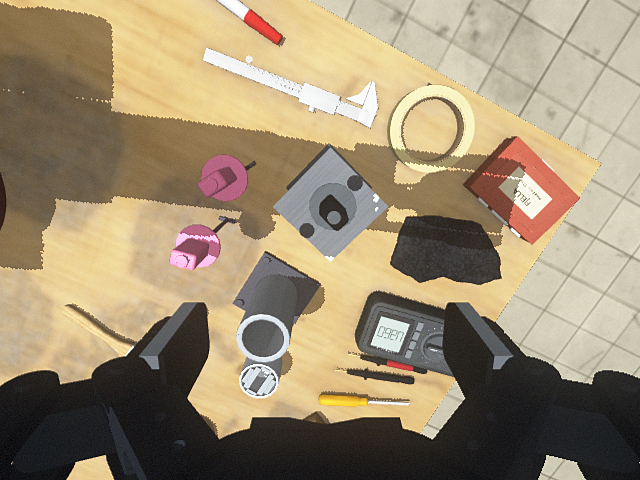

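Wrist view: the key's handle is at (333,208) in the stand, the flask rim at (263,337) and the decoy plug at (260,380). I'll zoom in on the handle with the contrast stretched.

Run:
```python
from h import *
f=cv2.imread("pics/w1.png")
a=cv2.resize(np.clip(f[150:260,270:390].astype(float)*2.2,0,255).astype(np.uint8),None,fx=5,fy=5,interpolation=cv2.INTER_CUBIC)
cv2.imwrite("pics/c2.png",a)
```

```text
(no output)
```

View pics/c2.png

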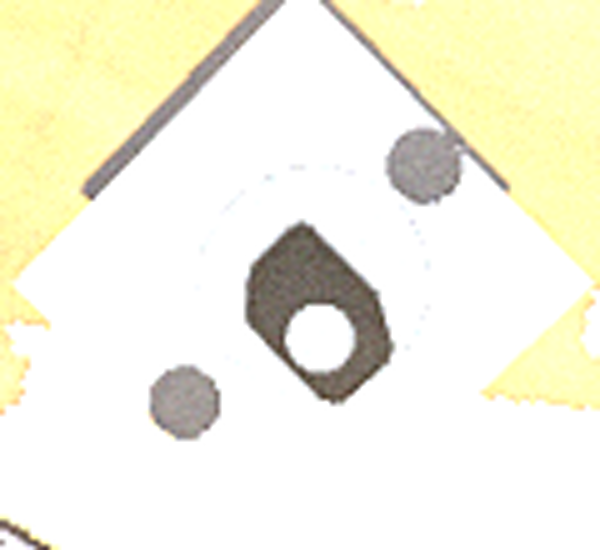

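The stretched crop shows the flange centred at (313,277) and the handle's top-face long edge from (248,320) to (335,402). The short edge goes on to (392,350), and the bottom edge runs from (302,225) to (375,290).

Run:
```python
from h import *
r=snapshot("wrist")
C=lambda X,Y,z:cast(r,270+X/5,150+Y/5,z)[:2]
def ang(a,b):d=b-a;return round(np.degrees(np.arctan2(d[1],d[0])),1),round(np.linalg.norm(d),4)
T=[C(248,320,.19),C(335,402,.19),C(392,350,.19)];B=[C(302,225,.144),C(375,290,.144),C(250,268,.144)]
print(ang(T[0],T[1]),ang(T[1],T[2]),ang(B[0],B[1]),ang(B[0],B[2]))
print("top c",(T[0]+T[2])/2,"bot c",(B[1]+B[2])/2,"disc",C(320,338,.192),"flange",C(313,277,.144))
print("bolts mid",(C(424,165,.141)+C(185,402,.141))/2,ang(C(424,165,.141),C(185,402,.141)))
rel([.476,.231,.3],0)
f=r["frame"]
# flask rim by hough
g=cv2.cvtColor(f,cv2.COLOR_BGR2GRAY)
c=cv2.HoughCircles(g[300:375,225:300],cv2.HOUGH_GRADIENT,1,20,param1=100,param2=15,minRadius=22,maxRadius=32);print(c)
print("flask",cast(r,263,338,.13))
```

```text
(np.float64(-17.6), np.float64(0.0208)) (np.float64(69.8), np.float64(0.0134)) (np.float64(-15.4), np.float64(0.019)) (np.float64(-113.8), np.float64(0.013))
top c [0.47892842 0.23641641] bot c [0.4780227  0.23725623] disc [0.47890273 0.23630887] flange [0.4779146  0.23764412]
bolts mid [0.47713716 0.23477765] (np.float64(-108.3), np.float64(0.066))
t 2.97 rel [0.14 0.27 4.1 ] turn 5.23 pos [0.4696 0.2356 0.4025] rot [ 3.1403e+00 -2.8000e-03  4.5630e-01] F [0.63 0.73 0.07] q [ 0.33 -0.08  1.66 -0.    1.56 -0.12]
[[[36.5 37.5 24.6]]]
flask [0.47709397 0.06878956 0.13      ]
```

```bash
python3 -m creep '[[[0.1,0.05,0.2],-1.3],[[0.2,0.1,0.8],-2.6],[[0.29,0.17,1.6],-3.9],[[0.29,0.17,2.6],-5.2],[[0.29,0.17,3.6],-6.5],[[0.29,0.17,4.6],-7.8],[[0.29,0.17,5.2],-9.2],[[0.29,0.17,5.4],-9.2]]' 0.6 30
python3 - <<'E'
from h import *
rel([.478,.235,.18],np.radians(72))
E
```

```text
time: 3.63
eef_pos: [0.4763, 0.2342, 0.2636]
eef_rot: [-3.139, 0.003, 1.26]
wrist_force: [0.6, -0.2, -0.8]
opening: 0.0509
t 3.63 rel [0.06 0.06 3.34] turn 0.04 pos [0.4763 0.2342 0.2636] rot [-3.1390e+00  3.0000e-03  1.2598e+00] F [ 0.59 -0.23 -0.78] q [ 0.33  0.01  1.82 -0.    1.31 -0.93]
```

```bash
python3 -m creep '[[[0.06,0.06,0.8],0],[[0.06,0.06,1.6],0],[[0.06,0.06,2.4],0],[[0.06,0.06,3],0],[[0.06,0.06,3.34],0],[[0.06,0.06,3.34],0]]'
python3 -m creep '[[[0,0,0],0],[[0,0,0],0],[[0,0,0],0],[[0,0,0],0],[[0,0,0],0],[[0,0,0],0],[[0,0,0],0]]' 0 60
python3 - <<'E'
from h import *
rel([.478,.235,.18],np.radians(72))
E
```

```text
time: 4.13
eef_pos: [0.4769, 0.2347, 0.1785]
eef_rot: [-3.136, 0.005, 1.257]
wrist_force: [0.3, 0.5, -0.9]
opening: 0.0514
time: 4.72
eef_pos: [0.4781, 0.2351, 0.1802]
eef_rot: [-3.139, 0.003, 1.257]
wrist_force: [-1.2, 0.2, 4.1]
opening: 0.0151
t 4.72 rel [-0.01 -0.    0.01] turn 0.0 pos [0.4781 0.2351 0.1802] rot [-3.1388e+00  3.0000e-03  1.2570e+00] F [-1.22  0.21  4.11] q [ 0.33  0.1   1.89 -0.    1.15 -0.93]
```

```bash
python3 -m creep '[[[0,0,-0.4],0],[[0,0,-1],0],[[0,0,-1.8],0],[[0,0,-2.7],0],[[0,0,-3.6],0],[[0,0,-4.6],0],[[0,0,-5.5],0],[[0,0,-6],0]]'
python3 -m creep '[[[-0.5,0.3,0],0],[[-1.4,1,0],0],[[-2.4,1.8,0],0],[[-3.4,2.6,0],0],[[-4.4,3.4,0],0],[[-5.4,4.1,0],0],[[-6.2,4.6,0],0],[[-6.4,4.7,0],0]]'
python3 -m creep '[[[0,0,0],0],[[0,0,0],0],[[0,0,0],0]]'
python3 - <<'E'
from h import *
rel([.476,.067,.30],np.radians(72))
r=snapshot("wrist");f=r["frame"];u,v=map(int,proj(r,[.476,.067,.05]));print(u,v,proj(r,[.476,.067,.13]))
cv2.imwrite("pics/w2.png",f)
a=f[max(0,v-50):v+50,u-60:u+60];print(max(0,v-50),u-60)
a=cv2.resize(a,None,fx=5,fy=5,interpolation=cv2.INTER_CUBIC);cv2.imwrite("pics/c3.png",np.clip(a*1.6,0,255))
E
```

```text
time: 5.38
eef_pos: [0.4792, 0.2356, 0.3333]
eef_rot: [-3.142, 0.001, 1.257]
wrist_force: [1.2, 0.2, -1.9]
opening: 0.0151
time: 6.05
eef_pos: [0.5417, 0.0436, 0.3324]
eef_rot: [-3.14, 0.004, 1.253]
wrist_force: [-0.6, 0.9, -1.8]
opening: 0.0154
time: 6.3
eef_pos: [0.5411, 0.0445, 0.3318]
eef_rot: [-3.139, 0.003, 1.254]
wrist_force: [0.5, -0.0, -1.0]
opening: 0.0153
t 6.3 rel [ 0.05 -2.75  1.28] turn -0.03 pos [0.5411 0.0445 0.3318] rot [-3.1389  0.0033  1.2539] F [ 0.53 -0.04 -1.05] q [-0.05 -0.01  1.72 -0.    1.44 -1.3 ]
327 130 (np.float64(326.9986414894761), np.float64(129.46229410053337))
80 267[ WARN:0@0.322] global loadsave.cpp:1063 imwrite_ Unsupported depth image for selected encoder is fallbacked to CV_8U.
```

View pics/c3.png

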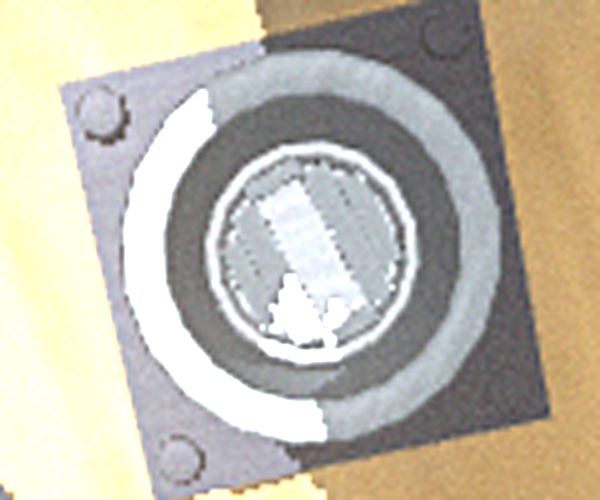

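The camera is straight over the flask. The rim is centred at crop (312,246), the plug's top ring (42 mm across) at (311,252), and the bright slot runs from (279,195) towards (346,302).

Run:
```python
from h import *
r=snapshot("wrist")
C=lambda X,Y,z:cast(r,267+X/5,80+Y/5,z)[:2]
print("rim",C(312,246,.13),"plug",C(311,252,.05),"slotc",C(313,249,.05))
for a,b in (((258,208),(325,308)),((300,182),(367,295))):
    d=C(*b,.05)-C(*a,.05);print(np.degrees(np.arctan2(d[1],d[0])),np.linalg.norm(d))
for a,b in (((60,85),(480,5)),((480,5),(550,412))):
    d=C(*b,.008)-C(*a,.008);print("foot",np.degrees(np.arctan2(d[1],d[0])),np.linalg.norm(d))
rel([.478,.067,.30],np.radians(72))
```

```text
rim [0.47656141 0.06901488] plug [0.47718639 0.06908745] slotc [0.47677039 0.06963305]
16.717942622614334 0.022971326268873753
13.807001049361876 0.024976745288202255
foot 82.02695085020677 0.0898258849332679
foot -6.255901702556119 0.08558500924223233
t 6.4 rel [ 0.06 -2.68  1.29] turn -0.02 pos [0.5413 0.0449 0.3322] rot [-3.1398  0.0033  1.2549] F [ 0.06 -0.06 -1.46] q [-0.05 -0.01  1.72 -0.    1.44 -1.3 ]
```

```bash
python3 -m creep '[[[0,-0.4,0],-1],[[0,-0.9,0],-2.2],[[0,-1.5,0],-3.4],[[0.05,-2,0],-4.6],[[0.07,-2.5,0.2],-5.8],[[0.07,-2.75,0.5],-6.6],[[0.07,-2.75,0.8],-6.6],[[0.07,-2.75,0.9],-6.6]]'
python3 -m creep '[[[0,0,0],0],[[0,0,0],0]]'
python3 - <<'E'
from h import *
rel([.4765,.068,.30],np.radians(105))
for n in("top","side"):
    r=snapshot(n);f=r["frame"];u,v=map(int,proj(r,[.4765,.068,.14]));u-=35;v-=35
    print(n,u,v);a=cv2.resize(f[v:v+70,u:u+80],None,fx=5,fy=5,interpolation=cv2.INTER_CUBIC)
    im=a if n=="top" else np.hstack([im,a])
cv2.imwrite("pics/c4.png",im)
E
```

```text
time: 7.07
eef_pos: [0.4756, 0.0687, 0.3086]
eef_rot: [-3.137, 0.001, 1.831]
wrist_force: [-1.3, 0.1, -1.7]
opening: 0.0153
time: 7.23
eef_pos: [0.4757, 0.0689, 0.3082]
eef_rot: [-3.136, 0.001, 1.83]
wrist_force: [-0.3, -0.2, -1.6]
opening: 0.0151
t 7.23 rel [-0.04  0.02  0.33] turn -0.03 pos [0.4757 0.0689 0.3082] rot [-3.1364e+00  1.2000e-03  1.8300e+00] F [-0.33 -0.22 -1.59] q [-0.   -0.14  1.88 -0.    1.4  -1.83]
top 244 184
side 259 215
```

View pics/c4.png

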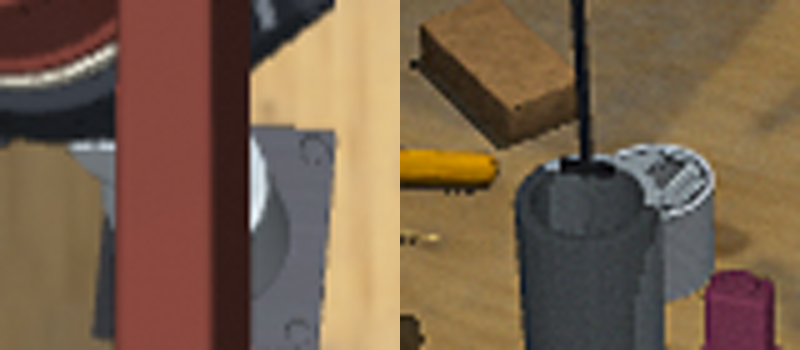

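The side crop shows the foot at about (586,167) and the flask's outer rim spanning x 515–663, y 155–243. The top view is blocked by the arm.

Run:
```python
from h import *
r=snapshot("side");f=r["frame"]
S=lambda X,Y,z:cast(r,259+(X-400)/5,215+Y/5,z)[:2]
print("rim",S(589,199,.13),"rim edges",S(515,199,.13),S(663,199,.13))
s=arm.get_state();x,y,z=s["eef_pos"]
for dz in(.165,.16): u,v=proj(r,[x,y,z-dz]);print("foot predicted crop",(u-259)*5+400,(v-215)*5)
u,v=proj(r,[x,y,z-.13]);print("shank",(u-259)*5+400,(v-215)*5)
u,v=proj(r,[.4765,.069,.13]);print("rim predicted crop",(u-259)*5+400,(v-215)*5)
print("foot cast",S(586,167,z-.1625))
```

```text
rim [0.47225686 0.068355  ] rim edges [0.49916128 0.08180959] [0.44540804 0.05492822]
foot predicted crop 578.9516161000017 169.63305850676306
foot predicted crop 578.4404177434308 159.88676506001966
shank 575.3084735283344 100.17443033360166
rim predicted crop 579.1143873100276 196.94288159489574
foot cast [0.47280994 0.06852896]
```

```bash
python3 -m creep '[[[0,0,0.3],0],[[0,0,0.8],0],[[0,0,1.4],0],[[0,0,2],0],[[0,0,2.6],0],[[0,0,3.1],0],[[0,0,3.4],0],[[0,0,3.4],0]]'
python3 -m creep '[[[0,0,0.1],0],[[0,0,0.2],0],[[0,0,0.3],0],[[0,0,0.4],0],[[0,0,0.4],0],[[0,0,0.4],0]]'
python3 -m creep '[[[0,0,0.05],0],[[0,0,0.1],0],[[0,0,0.15],0],[[0,0,0.2],0],[[0,0,0.2],0],[[0,0,0.2],0]]'
```

```text
time: 8.05
eef_pos: [0.4739, 0.0683, 0.2208]
eef_rot: [-3.132, 0.0, 1.83]
wrist_force: [-0.3, -0.5, -1.1]
opening: 0.0152
time: 8.55
eef_pos: [0.4742, 0.0682, 0.2115]
eef_rot: [-3.133, 0.0, 1.83]
wrist_force: [-0.8, -0.5, 1.7]
opening: 0.0152
time: 9.05
eef_pos: [0.4743, 0.0683, 0.2065]
eef_rot: [-3.133, 0.0, 1.83]
wrist_force: [-0.4, -0.5, 1.5]
opening: 0.0152
```

```bash
python3 -m creep '[[[0,0.04,0],0],[[0,0.09,0],0],[[0,0.09,0],0],[[0,0.09,0],0]]'
python3 -m creep '[[[0,0,0],-0.7],[[0,0,0],-1.4],[[0,0,0],-2],[[0,0,0],-2]]'
python3 -m creep '[[[0,0,0],1],[[0,0,0],2],[[0,0,0],3],[[0,0,0],4],[[0,0,0],4]]'
```

```text
time: 9.38
eef_pos: [0.4764, 0.0688, 0.2061]
eef_rot: [-3.133, 0.0, 1.83]
wrist_force: [0.3, -0.6, -2.0]
opening: 0.0153
time: 9.72
eef_pos: [0.4763, 0.0688, 0.2058]
eef_rot: [-3.133, -0.001, 2.005]
wrist_force: [0.5, -0.2, -1.8]
opening: 0.0151
time: 10.13
eef_pos: [0.4762, 0.0689, 0.2056]
eef_rot: [-3.133, 0.002, 1.653]
wrist_force: [-0.3, 0.4, -1.4]
opening: 0.0154
```

```bash
python3 -m creep '[[[0,0,0.08],0],[[0,0,0.16],0],[[0,0,0.24],0],[[0,0,0.32],0],[[0,0,0.32],0]]'
python3 -m creep '[[[0,0,0],1],[[0,0,0],2],[[0,0,0],3],[[0,0,0],4],[[0,0,0],5],[[0,0,0],6],[[0,0,0],7],[[0,0,0],7]]'
python3 -m creep '[[[0,0,0],1],[[0,0,0],2],[[0,0,0],3],[[0,0,0],4],[[0,0,0],5],[[0,0,0],6],[[0,0,0],7],[[0,0,0],7.5]]'
python3 - <<'E'
from h import *
rel([.4762,.0689,.30],np.radians(25)); print(arm.get_state()["torque"])
E
```

```text
time: 10.55
eef_pos: [0.4757, 0.0688, 0.1968]
eef_rot: [-3.132, 0.002, 1.654]
wrist_force: [-0.7, -0.8, -1.2]
opening: 0.0151
time: 11.22
eef_pos: [0.4757, 0.0688, 0.1968]
eef_rot: [-3.134, 0.007, 1.042]
wrist_force: [-0.6, -0.5, -1.1]
opening: 0.0154
time: 11.88
eef_pos: [0.4757, 0.0688, 0.1968]
eef_rot: [-3.14, 0.01, 0.386]
wrist_force: [-0.3, 0.4, -1.4]
opening: 0.0154
t 11.88 rel [-0.02 -0.   -4.13] turn -0.57 pos [0.4757 0.0688 0.1968] rot [-3.1402  0.0101  0.3863] F [-0.33  0.43 -1.4 ] q [-0.   -0.03  1.99 -0.    1.18 -0.39]
[ 0.00874382 -0.04632881 -0.00639161]
```

```bash
python3 -m creep '[[[0,0,-0.1],0],[[0,0,-0.2],0],[[0,0,-0.3],0],[[0,0,-0.4],0],[[0,0,-0.5],0],[[0,0,-0.6],0],[[0,0,-0.6],0],[[0,0,-0.6],0]]'
python3 -m creep '[[[0,0,-0.1],0],[[0,0,-0.2],0],[[0,0,-0.3],0],[[0,0,-0.4],0],[[0,0,-0.5],0],[[0,0,-0.5],0],[[0,0,-0.5],0]]'
python3 - <<'E'
from h import *
rel([.4757,.0688,.305])
E
```

```text
time: 12.55
eef_pos: [0.4756, 0.0689, 0.2116]
eef_rot: [-3.14, 0.01, 0.387]
wrist_force: [1.0, -0.4, -4.4]
opening: 0.0153
time: 13.13
eef_pos: [0.476, 0.0689, 0.2245]
eef_rot: [-3.14, 0.01, 0.387]
wrist_force: [1.2, -0.5, -5.0]
opening: 0.0151
t 13.13 rel [-0.04 -0.01 -3.22] turn None pos [0.476  0.0689 0.2245] rot [-3.1404  0.0096  0.3865] F [ 1.24 -0.51 -5.02] q [-0.   -0.06  1.97 -0.    1.24 -0.39]
```

```bash
python3 -m creep '[[[-0.02,0,-0.2],0],[[-0.03,0,-0.5],0],[[-0.04,0,-0.8],0],[[-0.05,0,-1.1],0],[[-0.05,0,-1.4],0],[[-0.05,0,-1.7],0],[[-0.06,0,-2],0],[[-0.06,0,-2],0]]'
python3 -m creep '[[[0,0,-0.3],0],[[0,0,-0.7],0],[[-0.01,0,-1.1],0],[[-0.02,0,-1.5],0],[[-0.02,0,-1.9],0],[[-0.03,0,-2.3],0],[[-0.03,0,-2.7],0],[[-0.03,0,-3.1],0]]'
python3 -m creep '[[[0,0,-0.3],0],[[0,0,-0.5],0],[[0,0,-0.5],0],[[0,0,-0.5],0]]'
python3 - <<'E'
from h import *
rel([.43,-.197,.34])
r=snapshot("side");cv2.imwrite("pics/s2.png",r["frame"]);print(proj(r,[.432,-.197,.012]))
r=snapshot("top");f=r["frame"];cv2.imwrite("pics/t2.png",f)
a=cv2.resize(f[205:275,385:465],None,fx=5,fy=5,interpolation=cv2.INTER_CUBIC)
s=cv2.imread("pics/s2.png")[150:290,210:370];s=cv2.resize(s,(400,350))
cv2.imwrite("pics/c5.png",np.hstack([a,s]))
E
```

```text
time: 13.8
eef_pos: [0.4763, 0.0685, 0.277]
eef_rot: [3.141, 0.006, 0.387]
wrist_force: [0.5, -0.0, -3.7]
opening: 0.0153
time: 14.47
eef_pos: [0.476, 0.0684, 0.3556]
eef_rot: [3.141, 0.006, 0.387]
wrist_force: [0.3, -0.2, -4.0]
opening: 0.0152
time: 14.8
eef_pos: [0.4762, 0.0684, 0.3683]
eef_rot: [3.141, 0.005, 0.387]
wrist_force: [0.3, -0.1, -4.4]
opening: 0.0154
t 14.8 rel [-5.71  9.14  1.17] turn None pos [0.4762 0.0684 0.3683] rot [3.141  0.0054 0.3865] F [ 0.33 -0.14 -4.4 ] q [-0.   -0.17  1.8  -0.    1.52 -0.39]
(np.float64(364.72038398250174), np.float64(235.94005115982378))
```

View pics/c5.png

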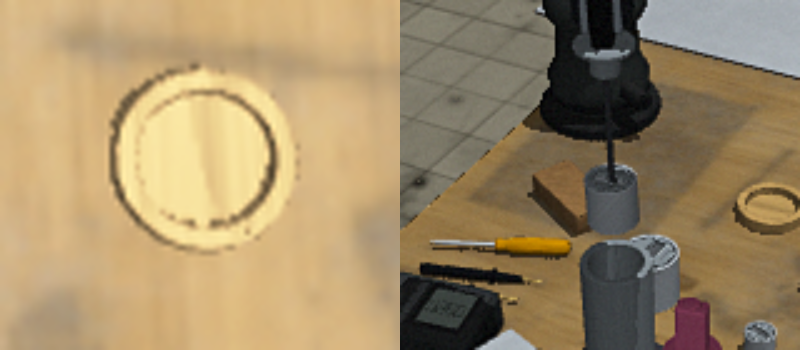

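The plug hangs clear above the flask, at about (612,198) in the right half. The seat is centred at about (205,159) in the left crop.

Run:
```python
from h import *
r=snapshot("top")
p=cast(r,385+205/5,205+159/5,.014);print(p)
r=snapshot("wrist");print(proj(r,p),proj(r,p+[0,.0035,0]))
rel([p[0],p[1]+.0035,.34])
```

```text
[ 0.45482974 -0.20858766  0.014     ]
(np.float64(236.5280889275713), np.float64(371.12262669739766)) (np.float64(237.3505504152143), np.float64(369.05151173211283))
t 15.0 rel [-4.89  9.82  1.12] turn None pos [0.4757 0.0684 0.3672] rot [-3.1413  0.0074  0.3866] F [ 0.05  0.14 -4.31] q [-0.   -0.17  1.8  -0.    1.52 -0.39]
```

```bash
python3 - <<'E'
from h import *
r=snapshot("wrist");f=r["frame"];a=cv2.resize(f[325:415,190:290],None,fx=5,fy=5,interpolation=cv2.INTER_CUBIC);cv2.imwrite("pics/c6.png",a)
E
python3 -m creep '[[[-0.15,0.3,0],0],[[-0.4,0.8,0],0],[[-0.75,1.5,0],0],[[-1.15,2.3,0],0],[[-1.55,3.1,0],0],[[-1.95,3.9,0],0],[[-2.35,4.7,0],0],[[-2.65,5.3,0],0]]'
python3 -m creep '[[[-0.3,0.6,0],0],[[-0.7,1.4,0],0],[[-1.1,2.2,0],0],[[-1.5,3,0],0],[[-1.8,3.6,0],0],[[-2,4,0],0],[[-2.15,4.3,0],0],[[-2.2,4.45,0],0]]'
python3 -m creep '[[[0,0,0],0],[[0,0,0],0],[[0,0,0],0],[[0,0,0],0]]'
python3 - <<'E'
from h import *
rel([.4548,-.205,.215])
E
```

```text
time: 15.72
eef_pos: [0.4638, -0.0816, 0.3675]
eef_rot: [3.141, 0.008, 0.385]
wrist_force: [-0.0, 0.4, -4.5]
opening: 0.0152
time: 16.38
eef_pos: [0.4543, -0.2064, 0.3678]
eef_rot: [3.141, 0.009, 0.384]
wrist_force: [0.4, 0.6, -3.6]
opening: 0.0152
time: 16.72
eef_pos: [0.4544, -0.2056, 0.3678]
eef_rot: [3.141, 0.008, 0.385]
wrist_force: [0.9, 0.3, -5.4]
opening: 0.0151
t 16.72 rel [ 0.07 -0.02  6.11] turn None pos [ 0.4544 -0.2056  0.3678] rot [3.1412 0.0084 0.3854] F [ 0.9   0.28 -5.38] q [-0.56 -0.13  1.76 -0.01  1.51 -0.95]
```

View pics/c6.png

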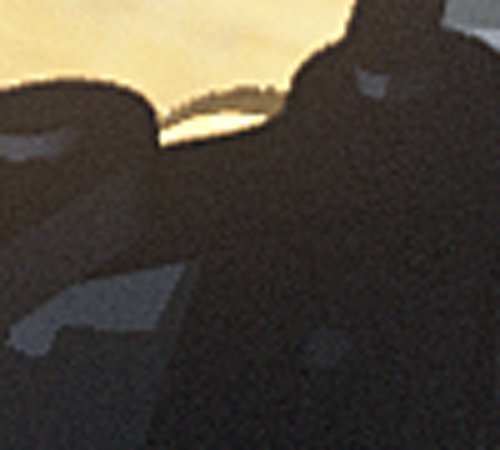

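The wrist view of the seat is blocked by the gripper. I'll lower to just above the seat and check from the side.

```bash
python3 -m creep '[[[0.01,0,0.3],0],[[0.02,0,0.8],0],[[0.03,0,1.4],0],[[0.04,0,2],0],[[0.05,0,2.6],0],[[0.06,0,3.2],0],[[0.06,0,3.7],0],[[0.06,0,4],0]]'
python3 -m creep '[[[0,0,0.3],0],[[0,0,0.7],0],[[0,0,1.1],0],[[0.01,0,1.5],0],[[0.01,0,1.7],0],[[0.01,0,1.8],0],[[0.01,0,1.8],0],[[0.01,0,1.8],0]]'
python3 - <<'E'
from h import *
rel([.4548,-.205,.198])
r=snapshot("side");f=r["frame"];u,v=map(int,proj(r,[.455,-.205,.03]));print(u-40,v-35)
a=cv2.resize(f[v-35:v+35,u-40:u+40],None,fx=5,fy=5,interpolation=cv2.INTER_CUBIC)
r=snapshot("wrist");f=r["frame"];u,v=map(int,proj(r,[.455,-.205,.03]));print(u-80,v-100)
b=cv2.resize(f[max(v-100,0):v+40,u-80:u+80],(400,350),interpolation=cv2.INTER_CUBIC);cv2.imwrite("pics/c7.png",np.hstack([a,b]))
E
```

```text
time: 17.38
eef_pos: [0.4538, -0.2044, 0.2647]
eef_rot: [-3.138, 0.011, 0.386]
wrist_force: [-0.9, 0.6, -4.3]
opening: 0.0151
time: 18.05
eef_pos: [0.4538, -0.2045, 0.22]
eef_rot: [-3.139, 0.01, 0.386]
wrist_force: [-0.5, 0.2, -3.9]
opening: 0.0154
t 18.05 rel [0.04 0.04 0.88] turn None pos [ 0.4538 -0.2045  0.22  ] rot [-3.1389  0.0105  0.3857] F [-0.54  0.19 -3.9 ] q [-0.56 -0.02  1.94 -0.01  1.23 -0.94]
317 191
247 120
```

View pics/c7.png

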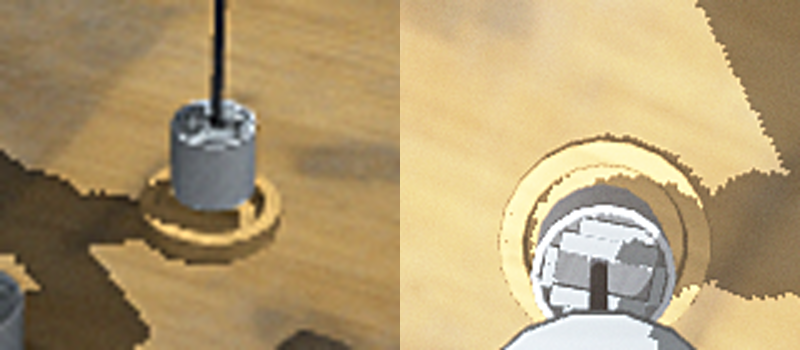

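The side crop shows the plug's base centred near (213,184) over the seat rim centred near (211,200). The wrist crop shows both within about 3 px of each other laterally.

Run:
```python
from h import *
r=snapshot("side")
S=lambda X,Y,z:cast(r,317+X/5,191+Y/5,z)[:3]
print("seat",S(211.5,200,.014),"plug",S(213,184,.024))
for p in(S(211.5,243,.014),S(213,210,.024)):print(p)
d=np.array(r["pose"])[:2,2];d/=np.linalg.norm(d)
print("seat c from near edge",S(211.5,243,.014)[:2]+.036*d,"plug c",S(213,210,.024)[:2]+.021*d)
w=snapshot("wrist")
W=lambda X,Y,z:cast(w,247+(X-400)*.4,120+Y*.4,z)[:2]
print("wrist seat far edge",W(605,137,.014),"L",W(500,240,.014),"R",W(711,240,.014),"plug far",W(602,203,.064),"L",W(530,265,.064),"R",W(677,265,.064))
```

```text
seat [ 0.45144495 -0.20748876  0.014     ] plug [ 0.45109317 -0.20767178  0.024     ]
[ 0.43702919 -0.17479087  0.014     ]
[ 0.44227799 -0.18765197  0.024     ]
seat c from near edge [ 0.45455525 -0.20623665] plug c [ 0.45250152 -0.20599535]
wrist seat far edge [ 0.44280578 -0.17275152] L [ 0.42313018 -0.2179014 ] R [ 0.48873598 -0.19102666] plug far [ 0.44715372 -0.18525325] L [ 0.43484347 -0.20966813] R [ 0.473786   -0.19370269]
```

```bash
python3 -m creep '[[[0.04,0.04,0.1],0],[[0.04,0.04,0.25],0],[[0.04,0.04,0.4],0],[[0.04,0.04,0.5],0],[[0.04,0.04,0.6],0],[[0.04,0.04,0.7],0],[[0.04,0.04,0.8],0],[[0.04,0.04,0.8],0]]'
python3 -m creep '[[[0,0,0.08],0],[[0,0,0.16],0],[[0,0,0.24],0],[[0,0,0.32],0],[[0,0,0.32],0]]'
python3 - <<'E'
from h import *
rel([.4548,-.205,.192])
E
```

```text
time: 18.92
eef_pos: [0.4551, -0.2052, 0.2002]
eef_rot: [-3.139, 0.01, 0.386]
wrist_force: [0.6, 0.8, -1.2]
opening: 0.0151
time: 19.33
eef_pos: [0.4548, -0.2051, 0.1919]
eef_rot: [-3.139, 0.01, 0.386]
wrist_force: [-0.2, -0.2, -1.9]
opening: 0.015
t 19.33 rel [ 0.   -0.01 -0.01] turn None pos [ 0.4548 -0.2051  0.1919] rot [-3.139   0.0105  0.3858] F [-0.16 -0.21 -1.87] q [-0.56  0.02  1.96 -0.01  1.17 -0.94]
```

```bash
python3 -m creep '[[[0,0,0],1.2],[[0,0,0],2.4],[[0,0,0],3.6],[[0,0,0],4.8],[[0,0,0],6],[[0,0,0],7.2],[[0,0,0],8.4],[[0,0,0],9.6]]'
python3 -m creep '[[[0,0,0],1.2],[[0,0,0],2.4],[[0,0,0],3.6],[[0,0,0],4.8],[[0,0,0],6],[[0,0,0],7.2],[[0,0,0],8.4],[[0,0,0],9.6]]'
python3 -m creep '[[[0,0,0],0.5],[[0,0,0],0.8],[[0,0,0],0.8]]'
python3 - <<'E'
from h import *
rel([.4548,-.205,.203])
r=snapshot("wrist");f=r["frame"];u,v=map(int,proj(r,[.455,-.205,.044]));print(u-50,v-60)
b=cv2.resize(f[v-60:v+20,u-50:u+50],None,fx=6,fy=6,interpolation=cv2.INTER_CUBIC);cv2.imwrite("pics/c8.png",b)
E
```

```text
time: 20.0
eef_pos: [0.4549, -0.2052, 0.192]
eef_rot: [3.135, 0.009, -0.457]
wrist_force: [-0.2, 0.1, -1.4]
opening: 0.015
time: 20.67
eef_pos: [0.455, -0.2052, 0.1921]
eef_rot: [3.131, 0.001, -1.3]
wrist_force: [0.3, -0.1, -2.1]
opening: 0.0153
time: 20.92
eef_pos: [0.4551, -0.2053, 0.1923]
eef_rot: [3.132, 0.0, -1.37]
wrist_force: [0.2, -0.1, -0.8]
opening: 0.0153
t 20.92 rel [-0.01  0.02 -0.43] turn None pos [ 0.4551 -0.2053  0.1923] rot [ 3.1315  0.     -1.3703] F [ 0.23 -0.15 -0.83] q [-0.56  0.02  1.96 -0.01  1.17  0.81]
275 171
```

View pics/c8.png

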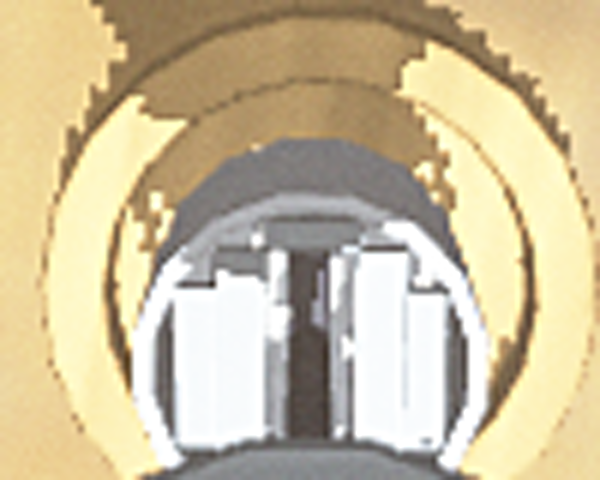

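The slot edges (x≈270–350) run vertically in the image, parallel to the key's foot direction, so the foot is aligned. Lifting a little to feel.

```bash
python3 -m creep '[[[0,0,-0.1],0],[[0,0,-0.2],0],[[0,0,-0.3],0],[[0,0,-0.4],0],[[0,0,-0.48],0],[[0,0,-0.48],0],[[0,0,-0.48],0]]'
```

```text
time: 21.55
eef_pos: [0.4554, -0.2053, 0.2045]
eef_rot: [3.132, -0.0, -1.369]
wrist_force: [0.2, -0.2, -1.5]
opening: 0.0151
```

```bash
python3 -m creep '[[[0,0,-0.1],0],[[0,0,-0.2],0],[[0,0,-0.3],0],[[0,0,-0.4],0],[[0,0,-0.5],0],[[0,0,-0.5],0]]'
python3 -m creep '[[[0,0,-0.3],0],[[0,0,-0.8],0],[[0,0,-1.4],0],[[0,0,-2.1],0],[[0,0,-2.8],0],[[0,0,-3.6],0],[[0,0,-4.4],0],[[0,0,-4.8],0]]'
python3 - <<'E'
from h import *
rel([.4775,.235,.335])
r=snapshot("side");f=r["frame"]
cv2.imwrite("pics/c9.png",cv2.resize(f[140:300,260:420],(640,600),interpolation=cv2.INTER_CUBIC))
E
```

```text
time: 22.05
eef_pos: [0.4559, -0.2056, 0.2178]
eef_rot: [3.133, -0.001, -1.369]
wrist_force: [-0.2, -0.6, -0.2]
opening: 0.015
time: 22.72
eef_pos: [0.4581, -0.2059, 0.3423]
eef_rot: [3.137, -0.005, -1.369]
wrist_force: [0.1, -0.7, -1.5]
opening: 0.0155
t 22.72 rel [-17.12  -4.29   0.18] turn None pos [ 0.4581 -0.2059  0.3423] rot [ 3.1373 -0.0055 -1.3692] F [ 0.06 -0.74 -1.51] q [-0.56 -0.11  1.79 -0.01  1.46  0.81]
```

View pics/c9.png

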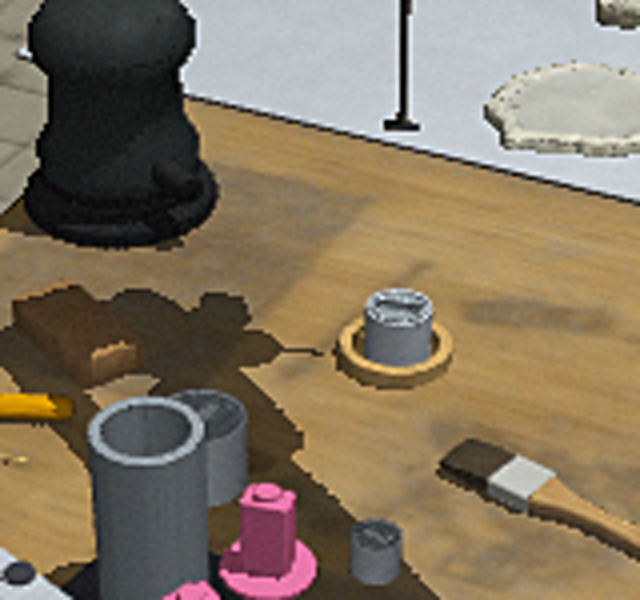

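The side view shows the plug standing upright and centred in the seat at (397,330), with the key's foot clear of it at (402,125). Carrying the key back to the stand.

```bash
python3 -m creep '[[[-0.4,-0.1,0],0],[[-1.2,-0.3,0],0],[[-2.2,-0.55,0],0],[[-3.3,-0.8,0],0],[[-4.4,-1.1,0],0],[[-5.5,-1.4,0],0],[[-6.6,-1.65,0],0],[[-7.7,-1.9,0],0]]'
python3 -m creep '[[[-1.1,-0.27,0],0],[[-2.2,-0.55,0],0],[[-3.3,-0.8,0],0],[[-4.4,-1.1,0],0],[[-5.5,-1.4,0],0],[[-6.5,-1.65,0],0],[[-7.3,-1.85,0],0],[[-7.8,-1.95,0],0]]'
python3 -m creep '[[[0,0,0],0],[[0,0,0],0]]'
python3 - <<'E'
from h import *
rel([.4765,.2345,.20])
E
```

```text
time: 23.43
eef_pos: [0.4656, -0.006, 0.3407]
eef_rot: [3.137, -0.006, -1.369]
wrist_force: [-0.4, 0.1, -2.1]
opening: 0.0154
time: 24.1
eef_pos: [0.4729, 0.1973, 0.3378]
eef_rot: [3.134, -0.005, -1.367]
wrist_force: [-0.0, 1.2, -1.7]
opening: 0.0151
time: 24.27
eef_pos: [0.4719, 0.1976, 0.3366]
eef_rot: [3.132, -0.005, -1.365]
wrist_force: [-0.5, -0.4, -2.1]
opening: 0.0154
t 24.27 rel [-1.44 -0.53  5.45] turn None pos [0.4719 0.1976 0.3366] rot [ 3.1318 -0.0055 -1.365 ] F [-0.46 -0.43 -2.06] q [ 0.26 -0.08  1.78 -0.    1.45  1.63]
```

```bash
python3 -m creep '[[[-0.4,-0.1,0],0],[[-0.9,-0.3,0],0],[[-1.3,-0.44,0],0],[[-1.44,-0.48,0],0],[[-1.44,-0.48,0],0],[[-1.44,-0.48,0],0]]'
python3 - <<'E'
from h import *
rel([.4765,.2345,.20])
r=snapshot("side");f=r["frame"];u,v=map(int,proj(r,[.4765,.2345,.16]));print(u-40,v-35)
cv2.imwrite("pics/c10.png",cv2.resize(f[v-45:v+45,u-50:u+50],None,fx=6,fy=6,interpolation=cv2.INTER_CUBIC))
E
```

```text
time: 24.77
eef_pos: [0.4764, 0.2354, 0.3362]
eef_rot: [3.132, -0.006, -1.365]
wrist_force: [-0.8, 1.2, -1.3]
opening: 0.0153
t 24.77 rel [ 0.   -0.05  5.45] turn None pos [0.4764 0.2354 0.3362] rot [ 3.1315 -0.006  -1.3647] F [-0.81  1.23 -1.31] q [ 0.33 -0.03  1.73 -0.    1.45  1.69]
207 259
```

```bash
python3 -m creep '[[[0,-0.01,0.3],0],[[0,-0.02,0.7],0],[[0,-0.02,1.1],0],[[0,-0.03,1.5],0],[[0,-0.03,2],0],[[0,-0.04,2.5],0],[[0,-0.04,2.8],0],[[0,-0.04,2.8],0]]'
python3 -m creep '[[[0,0,0.4],0],[[0,0,0.8],0],[[0,0,1.2],0],[[0,-0.01,1.6],0],[[0,-0.01,2],0],[[0,-0.01,2.2],0],[[0,-0.01,2.2],0]]'
python3 -m creep '[[[0,0,0.1],0],[[0,0,0.2],0],[[0,0,0.3],0],[[0,0,0.4],0],[[0,0,0.5],0],[[0,0,0.5],0]]'
python3 - <<'E'
from h import *
rel([.4765,.2345,.1805])
E
```

```text
time: 25.48
eef_pos: [0.4751, 0.2342, 0.2629]
eef_rot: [3.126, -0.007, -1.365]
wrist_force: [-0.6, 0.9, -1.7]
opening: 0.0149
time: 26.07
eef_pos: [0.4734, 0.2333, 0.2058]
eef_rot: [3.122, -0.007, -1.365]
wrist_force: [-0.5, -0.1, -2.2]
opening: 0.0149
time: 26.57
eef_pos: [0.4729, 0.2331, 0.1928]
eef_rot: [3.122, -0.007, -1.365]
wrist_force: [-0.3, 0.2, -1.3]
opening: 0.0152
t 26.57 rel [-0.03 -0.16  0.49] turn None pos [0.4729 0.2331 0.1928] rot [ 3.1216 -0.0072 -1.365 ] F [-0.25  0.19 -1.33] q [ 0.33  0.09  1.89 -0.01  1.19  1.69]
```

```bash
python3 -m creep '[[[-0.02,-0.08,0.05],0],[[-0.03,-0.14,0.15],0],[[-0.03,-0.14,0.25],0],[[-0.03,-0.15,0.35],0],[[-0.03,-0.15,0.42],0],[[-0.03,-0.15,0.42],0],[[-0.03,-0.15,0.42],0]]'
python3 - <<'E'
from h import *
rel([.4765,.2345,.1805])
E
```

```text
time: 27.15
eef_pos: [0.4761, 0.2344, 0.182]
eef_rot: [3.121, -0.007, -1.365]
wrist_force: [0.3, 0.4, -1.1]
opening: 0.0153
t 27.15 rel [-0.   -0.02  0.06] turn None pos [0.4761 0.2344 0.182 ] rot [ 3.1211 -0.0073 -1.365 ] F [ 0.31  0.43 -1.1 ] q [ 0.33  0.11  1.89 -0.01  1.17  1.69]
```

```bash
python3 -m creep '[[[0,0,0.04],0],[[0,0,0.08],0],[[0,0,0.08],0],[[0,0,0.08],0]]'
python3 -m creep '[[[0,0,0],0],[[0,0,0],0],[[0,0,0],0],[[0,0,0],0],[[0,0,0],0],[[0,0,0],0]]' 0.55
```

```text
time: 27.48
eef_pos: [0.4763, 0.2345, 0.1807]
eef_rot: [3.122, -0.007, -1.365]
wrist_force: [-0.3, -0.8, 2.1]
opening: 0.0151
time: 27.98
eef_pos: [0.4763, 0.2344, 0.1805]
eef_rot: [3.122, -0.007, -1.365]
wrist_force: [-0.6, 0.2, -1.2]
opening: 0.0471
```

```bash
python3 -m creep '[[[0,0,-0.2],0],[[0,0,-0.5],0],[[0,0,-0.9],0],[[0,0,-1.4],0],[[0,0,-2],0],[[0,0,-2.8],0],[[0,0,-3.6],0],[[0,0,-4.2],0]]'
python3 -m creep '[[[0,-0.5,-0.6],0],[[0,-1,-1.2],0],[[0,-1.5,-1.8],0],[[0,-2,-2.4],0],[[0,-2.4,-3],0],[[0,-2.4,-3.2],0],[[0,-2.4,-3.2],0]]'
python3 - <<'E'
from h import *
rel([.4765,.2345,.1805])
t=snapshot("top");w=snapshot("wrist");s=snapshot("side")
cv2.imwrite("pics/tF.png",t["frame"]);cv2.imwrite("pics/wF.png",w["frame"]);cv2.imwrite("pics/sF.png",s["frame"])
# black handle in each view (dark blob near expected place)
for n,r in(("top",t),("side",s),("wrist",w)):
    f=r["frame"];u,v=map(int,proj(r,[.477,.235,.168]))
    u0,v0=u-35,v-35
    if not(0<=u0 and 0<=v0 and u<605 and v<445): print(n,"out",u,v);continue
    g=cv2.cvtColor(f[v0:v+35,u0:u+35],cv2.COLOR_BGR2GRAY);m=(g<30).astype(np.uint8)
    k,l,st,c=cv2.connectedComponentsWithStats(m)
    for i in range(1,k):
        if st[i,4]>40: print(n,"blob",st[i],"c",c[i]+[u0,v0],"expected",u,v,"cast .167",cast(r,*(c[i]+[u0,v0]),.167))
E
```

```text
time: 28.65
eef_pos: [0.4791, 0.236, 0.2892]
eef_rot: [3.126, -0.007, -1.365]
wrist_force: [0.4, 0.4, 0.9]
opening: 0.0472
time: 29.23
eef_pos: [0.5399, 0.2493, 0.3715]
eef_rot: [3.13, -0.006, -1.365]
wrist_force: [-0.6, -0.5, -0.1]
opening: 0.0471
t 29.23 rel [0.02 2.52 7.67] turn None pos [0.5399 0.2493 0.3715] rot [ 3.1305 -0.0061 -1.3651] F [-0.57 -0.45 -0.1 ] q [ 0.32  0.09  1.54 -0.    1.52  1.68]
top blob [ 29  27  16  17 157] c [181.89808917 220.1910828 ] expected 179 219 cast .167 [0.47592057 0.23068848 0.167     ]
side blob [  6   0  41   9 160] c [236.8875 259.1   ] expected 247 290 cast .167 [0.54431196 0.16959534 0.167     ]
side blob [  0  15  45  34 579] c [238.25561313 290.32297064] expected 247 290 cast .167 [0.49254021 0.24012116 0.167     ]
side blob [  0  51  11  19 128] c [216.046875  314.7734375] expected 247 290 cast .167 [0.49179259 0.30641148 0.167     ]
```

Run:
```python
import cv2,numpy as np
for n in("side1","sF"):
    g=cv2.cvtColor(cv2.imread(f"pics/{n}.png"),cv2.COLOR_BGR2GRAY)[272:312,236:262]
    print(n);print("\n".join("".join("#" if p<45 else "+" if p<120 else "." for p in row) for row in g))
```

```text
side1
...###++#++###+...........
..+##+++#+#####...........
..##+++++######...........
.###++#++######+..........
+##+++++#######+..........
##++++++#######+..........
#++++++###++###+..........
#+++++##+....+#+..........
++++###......+#+..........
+++####......+#+..........
+++####+.....###+.........
+#+#####++++#####+........
#++##############+........
+++###############........
++###############+........
+#################........
##################+.......
####+#############+.......
##+..#############+.......
#....#############+......+
.....#############+......#
.....##############......#
.....+#############.....++
.....+#############.......
....+##############.......
..+#++#############+......
..#+++#############+......
++++++#############+......
+++++++############+......
++++++++###########+......
+++++++++##########......+
+...++++++#######+.......+
....++++++++###++.......+.
#+.....++++++++.........+.
++.....................+..
..+...................+...
++++................++....
+++++++...........+++.....
++++.+++++++++++++........
++++....+++++++...........
sF
...###++#++
[... 368 characters left out ...]
+##################+++++.
+###################++++++
####################++++++
####+################+++++
###++###############++++++
#++++################+++++
++++++###############++++#
++++++###############++++#
++++++###############+++++
++++++###############+++++
++++++################++++
++++++################++++
++++++################++++
+++++++##############+++++
+++++++##############+++++
+++++++#############++++++
++++++++++##########++++++
+++++++++++++#+####+++++++
++++++++++++++++++++++++++
++++++++++++++++++++++++++
++++++++++++++++++++++++++
++++++++++++++++++++++++++
###+++++++++++++++++++++++
###+++++++++++++++++++++++
####++++++++++++++++++++++
####++++++++++++++++++++++
```

```bash
python3 -m creep '[[[0,0,0],0],[[0,0,0],0]]'; python3 -c "
from cell import arm
print(arm.hand_in())"
```

```text
time: 29.55
eef_pos: [0.5369, 0.2486, 0.3662]
eef_rot: [3.121, -0.007, -1.365]
wrist_force: [-0.3, 0.3, -1.1]
opening: 0.0468
the job is handed in; nothing more can be done
None
```

The plug is standing in the seat and the key is back in its stand. I handed the job in at about 29.5 s of the 72 s allowed; no verdict came back.

- **What I did:** I took the key and found the slot by feel after a 2 mm correction. The foot dropped through when the push fell from about +1.5 N to −2 N. I turned it about 70–80° to lock, drew the plug clear of the flask, set it in the seat, and lifted the key out without catching the cap.
- **Force:** Vertical wrist force changed by only about 4 N at most from its unloaded level at any check. The contact forces on the plug and flask were not read directly.
- **Plug:** The side view after the key came free showed it upright and centred in the seat. My position estimates put it within about 2 mm of the seat's centre.
- **Key:** After release the top camera put the handle about 1 mm from the stand's centre. Its height in the side view matches the start and it looks upright. I had already used all 12 views, so this rests on pixel measurements rather than a picture I looked at.
- **Disagreements:** The top camera read about 3.5 mm lower in y than the wrist camera and the arm. The side camera was about 3 mm off in x. I corrected for both. An automatic side-camera check of the handle's position also failed, because its blob merged with the background.

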